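# Clamp the knife sharpener to the counter shelf

### The arm

A 6-joint arm with a two-finger parallel gripper is mounted at the origin on the work surface. World frame = base frame: x ahead of the robot, y to its left, z up, the work surface at z = 0. Lengths are in m, angles in rad, forces in N, time in s.
With the tool pointing down it reaches from about 0.275 to 0.975 m from the base axis. Payload 8.4 kg.
Tool frame: the origin (TCP) lies at the centre of the arm's flange, where the gripper is bolted on; the fingertips stand 190 mm ahead of it and the grasp point (between the pads) lies 171 mm ahead of it; z points along the fingers, y is the line along which they close (so a half turn about z gives the same grasp; the last joint's range is limited). The gripper opens to 92 mm and grips with 3 to 60 N. Pads are 20 mm wide; open, the fingers measure 128 mm over their backs; the gripper's body (75 mm by 189 mm) begins 69 mm behind the grasp point.
Start: joints at [-1.278, 0.353, 1.633, -0, 1.155, -0.002], TCP at [0.182, -0.598, 0.405] pointing down, gripper open.
Joint ranges: [-2.63, 2.63], [-0.92, 2.1], [0.06, 2.66], [-1.3, 4.44], [0, 2.69], [-3.02, 3.02]. Speed limits (rad/s): [2.22, 2.22, 2.79, 3.14, 3.14, 3.14].

### API

Orientations are given as a unit quaternion [x, y, z, w].
In Python, from station import manip gives the robot as it stands. The module is installed in compiled form; this text tells all that it offers.
- The arm moves only by the tool send_rows, never from a script. Its argument "series" is text: rows parted by semicolons, each of 6 numbers parted by spaces: the shift along the tool's x, y, z in m, then the turn, a rotation vector about the tool's x, y, z in rad. In form: x y z ax ay az; .... A call has 1 to 12 rows; each row is the pose to reach, as a shift and turn from the pose commanded when the call began, along the tool's axes at that moment; what a row does not reach only later rows make up. A row lasts 1/8 s, in which the tool goes at most 62.5 mm and 10.7 degrees, less where a joint would pass 70% of its speed; a pose out of reach is approached as far as the arm can. A call with a gripper value outside its range is refused whole. "gripper" is the closure in counts, from 0 (fully open) to 255 (shut), set as the call begins (left out, the last holds). The fingers move at their own pace and stop on an object; the grip force is fixed at half the most. Time passes only in rows, so rows that repeat a pose let the fingers close. It gives the time, the measured TCP pose, the force, the opening and the grip force at its end, in the units of the state.
- manip.state(): the state, without advancing time (a new reading comes with each control period).
- manip.camera(name): name is "scene" or "top"; returns a dict with "img" (384x512x3 uint8, red, green, blue), "vertical_fov" (degrees; the focal length in pixels is half the picture's height over the tangent of half this angle, whatever the lens; pixels are square), "cx", "cy" (the principal point, pixels), "cam_to_world" (4x4, takes a point from camera to world coordinates). Camera axes: x right, y up, looking along -z (the intrinsics and any distortion apply to the point x, -y, -z); pixel columns grow to the right and rows downward; lengths in m; the calibration is good to about 2 mm. A picture is of the moment at which its call begins. There is no depth.
- manip.close_job(): hands the job in; it is judged then, once.
The state is a dict: "t": time; "joint_pos": joint angles; "qvel": joint speeds; "effort": joint torques, N m; "position": TCP position; "eef_rot": TCP orientation; "ft_force": force on the tool from outside, world axes, zero at the start; "ft_torque": the same for the moment, N m; "opening": opening from 0.0 (shut) to 1.0 (fully open); "finger_force": force on a finger pad.
Only numpy, scipy, OpenCV 4.12 (cv2) and the standard library are available. Lean on these libraries where they do the work, as an engineer would, in place of code of your own. Each camera call takes 0.05 s, during which the arm holds its last target. There are 200 camera calls.

### The job

Put the knife sharpener on the raised shelf with its flat foot slid fully home under the clamp, against the end stop. Then tighten the clamp with the four-armed handle under the shelf's front edge (anticlockwise seen from above): gently, until you feel the pad meet the foot and then about 25 degrees more, firm but not overtightened. Leave the sharpener clamped there, let go of everything, and do not disturb the other kitchen things.

Things in the scene. Friction and masses are not known exactly. Their poses are not given: they have to be found in the camera images.
- sharpener_grip (a point): Centre of the loose knife sharpener's grey housing, 36 mm above its underside. Housing 90 long (x) x 30 wide (y) x 56 mm high, on a steel base plate 40 wide x 8 mm thick that runs from 45 mm behind to 100 mm ahead of this point in x; the 55 mm beyond the housing at +x is the flat foot that goes under the clamp. z up. Overall 64 mm high. Starts on the worktop right of the shelf.
- sharpener: The sharpener as a whole (0.3 to 0.5 kg): same axes as its housing's centre, origin 36 mm below that centre, at the underside of the base plate.
- foot_tip (a point): Middle of the end of the sharpener's foot, at the underside of the plate; x points out of the end along the foot, z up. It lies 100 mm ahead of the housing's centre and 36 mm below it.
- shelf: The raised plywood shelf (fixed). Origin on the worktop below the middle of its front edge; x towards its back, y along the front edge to the left, z up. Board 200 mm deep, 320 mm long, 12 mm thick, top 160 mm above the worktop, a side panel at each end. Nothing stands on its front 40 mm; all of the board from the slot's mouth to the right end is clear for 130 mm from the front edge.
- slot_end (a point): Where the middle of the foot's end must come: on the shelf's board, at the face of the end stop, 75 mm behind the front edge. Axes are the shelf's; the foot slides in towards +y. Two steel cheeks 10 mm high and 44 mm apart flank the last 48 mm before the stop; their flared mouths begin 65 mm before it.
- stop: The steel end stop of the slot, 60 mm long, 8 mm thick, 16 mm high, on the shelf's board. Origin at the foot of the face that the sharpener's foot meets, same axes as the shelf. Must not be pushed harder than 25 N.
- jaw: The clamp's jaw: a steel inverted L, its arm (26 mm wide along the slot) reaching over the slot 25 mm before the stop, from a post behind the rear cheek. Its top is 70 mm above the board at handle angle 0. Origin on the pad's upright line, at board level at handle angle 0. It comes down 12 mm per radian of the handle.
- pad_line (a point): Point on the jaw's arm, under which a round rubber pad, 24 mm across, hangs on a spring of 2.5 N per mm. How far it hangs down is not known: it starts 7 to 24 mm above the foot's top. From first touch the grip grows by about 30 N per radian of the handle (half a newton per degree). Right is 8 to 18 N, 15 to 34 degrees past first touch; over 24 N ruins the pad.
- hub (a point): Centre of the handle's hub (28 mm across), on its upright axis at the arms' height: 130 mm above the worktop, 30 mm below the board's top, 10 mm behind its front edge. The hub reaches 12 mm below this point. Four level round arms 12 mm thick, at right angles, end in black 16 mm balls centred 64 mm from the axis. Front arms stick out from under the board and can be pushed or pinched there from above.
- handle (a joint): Angle of the handle (rad), growing anticlockwise seen from above (front arm moves right, shelf's -y), which tightens. At 0 one arm points straight to the front (shelf's -x). Range -0.1 to 3.3. It turns against a steady drag of about 0.22 N m (0.37 back) and stays where left, also under load; each newton of grip adds 0.012 N m to the tightening effort. Must not be pushed harder than 25 N.
- jar: Bystander, loose: small jar with a green lid, 54 mm across, 60 mm tall, on top of the shelf at its right rear.
- glass: Bystander, loose: drinking glass, 54 mm across, 75 mm tall, on top of the shelf at its left rear.
- mug: Bystander, loose: white mug, 76 mm across, 85 mm tall, on the worktop beneath the shelf, towards its back.
- soap: Bystander, loose: green soap bottle, 64 mm across, 190 mm tall, on the worktop left of the shelf.
- tin: Bystander, loose: tin can, 72 mm across, 110 mm tall, on the worktop at the far right.
- jug: Bystander, loose: clear measuring jug, 120 mm across without its handle, 130 mm tall, on the worktop at the left.
- spoon: Bystander, loose: steel spoon lying on the worktop at the near right.
- sponge: Bystander, loose: sponge block 90 x 60 x 30 mm on the worktop at the far right.
Things that resemble listed ones, but are neither listed nor needed, are in the scene too. What is meant by the sharpener is not orange or pink, and is the larger of those in its own colour.

How it is judged:
On the way, in this order (a step that is already met when the one before it is completed fails the run):
1. the sharpener's foot lies flat in the slot, its end within 4 mm of the stop, not yet clamped (y of foot_tip in the frame of slot_end above -0.004 m and x of foot_tip in the frame of slot_end between -0.006 and 0.006 m and z of foot_tip in the frame of slot_end below 0.008 m and angle between foot_tip's own z axis and vertical below 0.06 rad and angle between the x axis of foot_tip and the y axis of slot_end, either way round below 0.12 rad and contact force between jaw and sharpener below 4 N), for 0.2 s.
2. the jaw grips the foot with 8 N or more (y of foot_tip in the frame of slot_end above -0.004 m and x of foot_tip in the frame of slot_end between -0.006 and 0.006 m and z of foot_tip in the frame of slot_end below 0.008 m and angle between foot_tip's own z axis and vertical below 0.06 rad and angle between the x axis of foot_tip and the y axis of slot_end, either way round below 0.12 rad and contact force between jaw and sharpener above 8 N), for 0.2 s.
At the end, for the whole second after the job is handed in: The sharpener's foot is flat in the slot with its end within 4 mm of the end stop, 6 mm of the slot's middle and 0.12 rad of its direction, gripped by the jaw with 8 to 18 N (15 to 34 degrees of the handle past first touch), and everything is at rest (all of step 2 and contact force between jaw and sharpener below 18 N and linear speed of sharpener below 0.01 m/s and velocity of joint handle below 0.03 rad/s).
It fails at once if the clamp is overtightened (more than 24 N on the foot) (contact force between jaw and sharpener above 24 N).
It fails at once if the handle is pushed harder than 25 N (contact force between any of the arm, the fingers and handle above 25 N).
It fails at once if the sharpener is rammed against the end stop (more than 25 N) (contact force between sharpener and stop above 25 N).
It fails at once if a bystander is moved more than 30 mm or knocked over (distance of any of jar, glass, mug, soap, tin, jug, spoon, sponge from where it was at the start of the episode above 0.03 m or angle between any of jar, glass, mug, soap, tin, jug's own z axis and vertical above 0.5 rad).
It also fails if it takes over 72 s, if anything falls off the work surface, if the arm or the gripper's body presses on something with over 40 N, if the wrist force passes 120 N, or if a joint passes its speed limit or range.

## Working session

There is one attempt and no reset: what is moved stays moved. The work goes in short steps, Python scripts to look and compute and a tool call to move; the robot and the scene stay as the last step left them, time stands still between calls to the robot, and variables do not carry over. Pictures are saved under pics/ and viewed, at most 10 in all, crops included, and the job is handed in when it is done.

Besides the shell and the picture viewer there is one more tool, called after "Emit:" as a command line: name --argument value ..., lists and objects as JSON in quotes. send_rows: Moves the arm, as the interface text tells. Its arguments: {"type":"object","properties":{"series":{"type":"string"},"gripper":{"type":"number"}},"required":["series"]}

```bash
mkdir -p pics
python3 - <<'E'
from station import manip
import cv2,numpy as np
for n in("scene","top"):
    c=manip.camera(n); cv2.imwrite(f"pics/{n}0.png",c["img"][:,:,::-1]); np.save(f"pics/{n}0.npy",c["img"])
    print(n,{k:v for k,v in c.items() if k!="img"})
print(manip.state())
E
```

```text
scene {'vertical_fov': 44.351383205077624, 'cx': 259.6536666730297, 'cy': 197.35695223841682, 'cam_to_world': array([[-0.39403741, -0.4669824 ,  0.79161983,  1.547285  ],
       [ 0.91908446, -0.20421089,  0.3370188 ,  0.44810494],
       [ 0.00427554,  0.8603635 ,  0.50966299,  0.80589485],
       [ 0.        ,  0.        ,  0.        ,  1.        ]])}
top {'vertical_fov': 55.19891221365331, 'cx': 254.66757958977269, 'cy': 199.24420310317066, 'cam_to_world': array([[-0.01355013,  0.99902775, -0.0419517 ,  0.47639539],
       [-0.99959089, -0.01247702,  0.0257366 ,  0.02815411],
       [ 0.02518815,  0.04228327,  0.99878811,  1.17826783],
       [ 0.        ,  0.        ,  0.        ,  1.        ]])}
{'t': 0.1, 'joint_pos': array([-1.27845205e+00,  3.53551296e-01,  1.63405446e+00,  4.36141870e-06,
        1.15517789e+00, -2.41029135e-03]), 'qvel': array([-0.00051514, -0.0020978 ,  0.00013915,  0.00159294,  0.00048548,
        0.0017388 ]), 'effort': array([-4.71206442e-05, -5.94904768e+01, -3.34929121e+01,  6.98482431e-02,
        1.83150207e-02, -2.87161185e-05]), 'position': array([ 0.18150006, -0.597848  ,  0.40405813]), 'eef_rot': array([ 9.89159565e-01,  1.46843458e-01, -8.40512724e-05, -5.89535519e-04]), 'ft_force': array([0.74093162, 0.09874747, 0.24019171]), 'ft_torque': array([-0.01418033,  0.06310145,  0.01565024]), 'finger_force': 0.0, 'opening': 1.0015936215242536}
```

View pics/scene0.png

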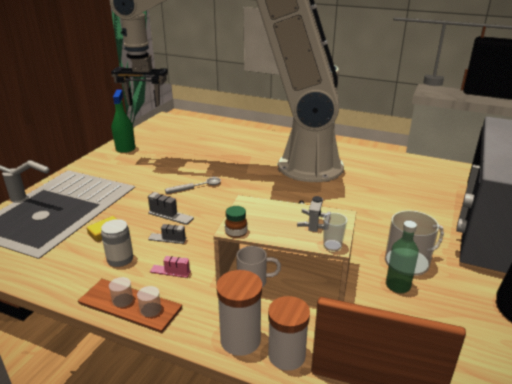

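View pics/top0.png

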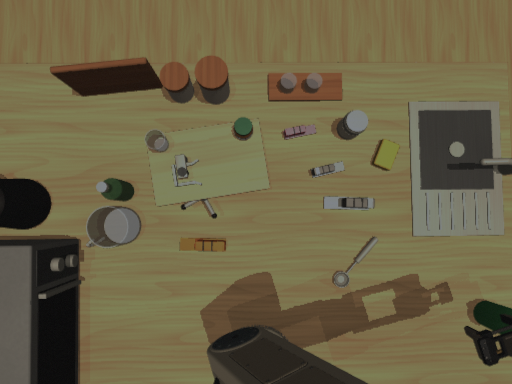

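The scene view shows the shelf at about (285,235) and the grey sharpener at (165,208), with a smaller grey one at (172,235). In the top view the large sharpener is at (350,203) with its foot to the left, and the shelf corners are near (148,138), (258,120), (269,187) and (158,204). The clamp is at (182,172) and the front handle arms are at (192,204) and (208,208).

Run:
```python
import cv2,numpy as np
t=np.load("pics/top0.npy")[:,:,::-1]; s=np.load("pics/scene0.npy")[:,:,::-1]
def crop(im,x,y,w,h,k): return cv2.resize(im[y:y+h,x:x+w],None,fx=k,fy=k,interpolation=cv2.INTER_CUBIC)
a=crop(t,140,110,133,110,6); cv2.imwrite("pics/c1.png",a)
b=np.vstack([crop(t,310,180,80,40,8),crop(s,140,185,80,40,8)[:, :640]]); 
b=cv2.resize(b,(640,520)) if b.shape[0]>600 else b; cv2.imwrite("pics/c2.png",cv2.resize(b,(640,600)) if b.shape[0]>600 else b)
c=crop(s,205,180,160,120,5); cv2.imwrite("pics/c3.png",c)
```

```text
(no output)
```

View pics/c1.png

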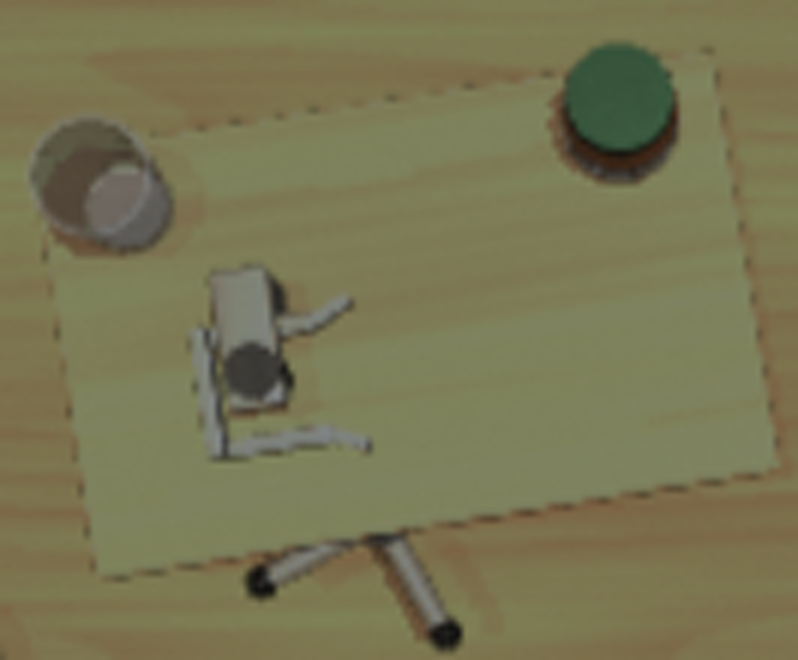

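View pics/c2.png

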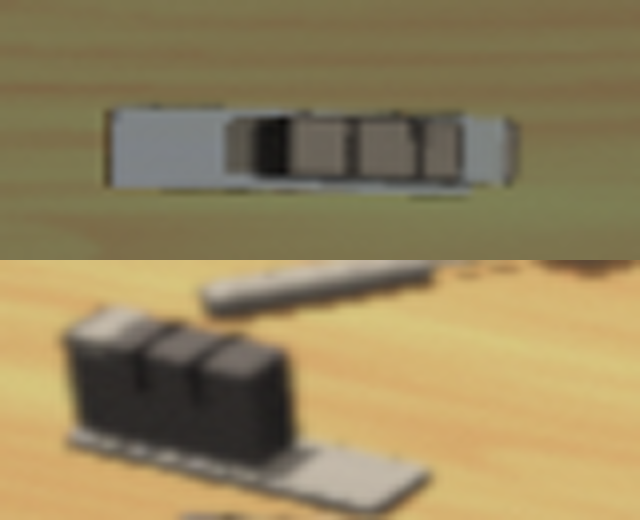

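View pics/c3.png

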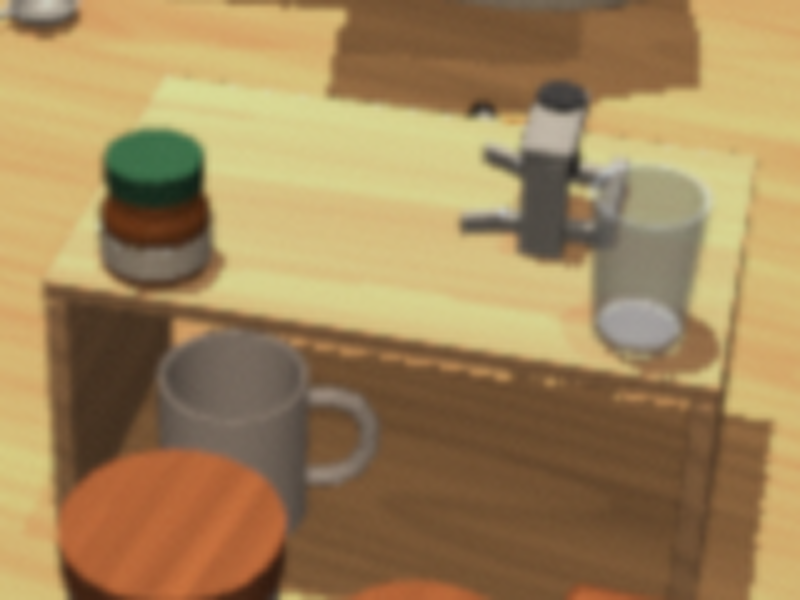

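The crops give usable picks. In c1 the shelf's front corners are (98,578) and (778,468), the black balls are (262,582) and (445,633), and the stop's face is near x=228. In c2 the sharpener's foot corners are (110,108) and (110,187). In c3 the shelf corners are (165,82), (50,288), (720,385) and (755,155).

```bash
cat > h.py <<'E'
import numpy as np
from scipy.spatial.transform import Rotation as Ro
CAM=dict(scene=(44.351383205077624,259.6536666730297,197.35695223841682,np.array([[-0.39403741,-0.4669824,0.79161983,1.547285],[0.91908446,-0.20421089,0.3370188,0.44810494],[0.00427554,0.8603635,0.50966299,0.80589485]])),
top=(55.19891221365331,254.66757958977269,199.24420310317066,np.array([[-0.01355013,0.99902775,-0.0419517,0.47639539],[-0.99959089,-0.01247702,0.0257366,0.02815411],[0.02518815,0.04228327,0.99878811,1.17826783]])))
def ray(n,p):
    f,cx,cy,M=CAM[n]; F=192/np.tan(np.radians(f/2))
    d=M[:,:3]@np.array([(p[0]-cx)/F,-(p[1]-cy)/F,-1]); return M[:,3],d/np.linalg.norm(d)
def onz(n,p,z):
    o,d=ray(n,p); return o+d*(z-o[2])/d[2]
def tri(pt,ps):
    A=np.zeros((3,3));b=np.zeros(3);L=[ray("top",pt),ray("scene",ps)]
    for o,d in L: P=np.eye(3)-np.outer(d,d);A+=P;b+=P@o
    x=np.linalg.solve(A,b); return x,max(np.linalg.norm((np.eye(3)-np.outer(d,d))@(x-o)) for o,d in L)
def proj(n,X):
    f,cx,cy,M=CAM[n]; F=192/np.tan(np.radians(f/2)); c=M[:,:3].T@(np.asarray(X)-M[:,3])
    return np.array([cx-F*c[0]/c[2],cy+F*c[1]/c[2]])
def delta(st,pos,yaw=None):
    "tool shift and turn from measured pose to TCP pos, tool down, tool x at yaw deg"
    R=Ro.from_quat(st["eef_rot"]); t=R.inv().apply(np.asarray(pos)-st["position"])
    if yaw is None: return t
    c,s=np.cos(np.radians(yaw)),np.sin(np.radians(yaw)); T=Ro.from_matrix(np.array([[c,s,0],[s,-c,0],[0,0,-1]]))
    return t,(R.inv()*T).as_rotvec()
E
cat > m.py <<'E'
from h import *; import cv2
np.set_printoptions(precision=4,suppress=True)
c1=lambda x,y:((x+.5)/6-.5+140,(y+.5)/6-.5+110)
c3=lambda x,y:((x+.5)/5-.5+205,(y+.5)/5-.5+180)
t2=lambda x,y:((x+.5)/8-.5+310,(y+.5)/6.5-.5+180)
s2=lambda x,y:((x+.5)/8-.5+140,(y-260+.5)/6.5-.5+185)
for n,a,b in(("FL",(98,578),(755,155)),("FR",(778,468),(165,82)),("BR",(713,50),(50,288))):
    print(n,tri(c1(*a),c3(*b)),onz("top",c1(*a),.16))
fl,fr=onz("top",c1(98,578),.16),onz("top",c1(778,468),.16)
y=(fl-fr)/np.linalg.norm(fl-fr); x=np.array([y[1],-y[0],0]); o=(fl+fr)/2
print("len",np.linalg.norm(fl-fr),"yaw y",np.degrees(np.arctan2(y[1],y[0])),"O",o)
sh=lambda n,p,z:np.array([(onz(n,p,z)-o)@x,(onz(n,p,z)-o)@y])*1000
for p in((228,455),(203,330)): print("stop face top",sh("top",c1(*p),.176))
for p in((230,452),(325,440),(368,447),(280,325),(350,298)): print("cheek",sh("top",c1(*p),.170))
for p in((262,582),(445,633)): print("ball",sh("top",c1(*p),.13))
print("cheek ends scene",sh("scene",c3(465,220),.17),sh("scene",c3(488,152),.17))
for a,b in(((110,108),(378,512)),((110,187),(430,475))): print("foot",tri(t2(*a),s2(*b)),onz("top",t2(*a),.008),onz("scene",s2(*b),.008))
for a,b in(((505,185),(68,330)),): print("rear top",tri(t2(*a),s2(*b)))
for p in((110,108),(110,187),(515,118),(515,184),(228,118),(228,178)): print(onz("top",t2(*p),.008 if p[0]==110 else .064))
E
python3 m.py
```

```text
FL (array([0.5044, 0.2738, 0.1589]), np.float64(0.0007228286346543201)) [0.5042 0.2743 0.16  ]
FR (array([ 0.5519, -0.0402,  0.1539]), np.float64(0.0007764260371224919)) [ 0.5511 -0.0391  0.16  ]
BR (array([ 0.748 , -0.0102,  0.1535]), np.float64(0.0019577241606632354)) [ 0.7472 -0.0117  0.16  ]
len 0.31690593068903783 yaw y 98.52234839202997 O [0.5276 0.1176 0.16  ]
stop face top [44.7414 88.4582]
stop face top [102.8521  90.914 ]
cheek [46.6037 88.3653]
cheek [45.1438 44.8722]
cheek [38.8508 26.0346]
cheek [100.5774  56.9655]
cheek [107.8171  23.5038]
ball [-12.4117  89.6299]
ball [-50.212    8.1074]
cheek ends scene [114.9821  26.6525] [51.0107 26.389 ]
foot (array([ 0.5332, -0.224 ,  0.0035]), np.float64(0.0008325935013065105)) [ 0.5326 -0.2223  0.008 ] [ 0.5389 -0.2212  0.008 ]
foot (array([ 0.4942, -0.2239,  0.001 ]), np.float64(0.0009989366947651054)) [ 0.4936 -0.2215  0.008 ] [ 0.5035 -0.2191  0.008 ]
rear top (array([ 0.4959, -0.376 ,  0.0449]), np.float64(0.00844682402702573))
[ 0.5326 -0.2223  0.008 ]
[ 0.4936 -0.2215  0.008 ]
[ 0.5233 -0.3661  0.064 ]
[ 0.4922 -0.3652  0.064 ]
[ 0.5246 -0.2555  0.064 ]
[ 0.4964 -0.2549  0.064 ]
```

```bash
cat >> h.py <<'E'
YS=98.5
O=np.array([.5276,.1176,0]); ys=np.array([np.cos(np.radians(YS)),np.sin(np.radians(YS)),0]); xs=np.array([ys[1],-ys[0],0])
def W(x,y,z): return O+xs*x+ys*y+np.array([0,0,z])
def S(p): d=np.asarray(p)-O; return np.array([d@xs,d@ys,d[2]])
np.set_printoptions(precision=4,suppress=True)
E
python3 - <<'E'
from h import *
from station import manip
s=manip.state(); print(delta(s,[.509,-.322,.40],88))
E
```

```text
(array([ 0.3935, -0.1688,  0.0043]), array([-0.001 , -0.0007, -1.2411]))
```

Emit:
send_rows --series "0.394 -0.169 0.004 0 0 -1.241;0.394 -0.169 0.004 0 0 -1.241;0.394 -0.169 0.004 0 0 -1.241;0.394 -0.169 0.004 0 0 -1.241;0.394 -0.169 0.004 0 0 -1.241;0.394 -0.169 0.004 0 0 -1.241;0.394 -0.169 0.004 0 0 -1.241;0.394 -0.169 0.004 0 0 -1.241;0.394 -0.169 0.004 0 0 -1.241;0.394 -0.169 0.004 0 0 -1.241;0.394 -0.169 0.004 0 0 -1.241" --gripper 80

```text
t: 1.48
position: [0.5086, -0.3228, 0.4007]
eef_rot: [0.72, 0.694, -0.0, -0.0]
ft_force: [-0.4, 0.5, 0.2]
opening: 0.684
finger_force: 0.0
```

Emit:
send_rows --series "0 0 0.06 0 0 0;0 0 0.12 0 0 0;0 0 0.16 0 0 0;0 0 0.18 0 0 0;0 0 0.19 0 0 0;0 0 0.19 0 0 0"

```text
t: 2.22
position: [0.5097, -0.3222, 0.2112]
eef_rot: [0.719, 0.695, 0.0, 0.0]
ft_force: [-1.3, 0.7, 0.7]
opening: 0.684
finger_force: 0.0
```

Run:
```python
from station import manip
import cv2,numpy as np
a=manip.camera("top")["img"][:,:,::-1];b=manip.camera("scene")["img"][:,:,::-1]
k=lambda im,x,y:cv2.resize(im[y:y+70,x:x+100],None,fx=4,fy=4,interpolation=cv2.INTER_CUBIC)
cv2.imwrite("pics/g1.png",np.hstack([k(a,300,170),k(b,120,170)]))
```

```text
(no output)
```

View pics/g1.png

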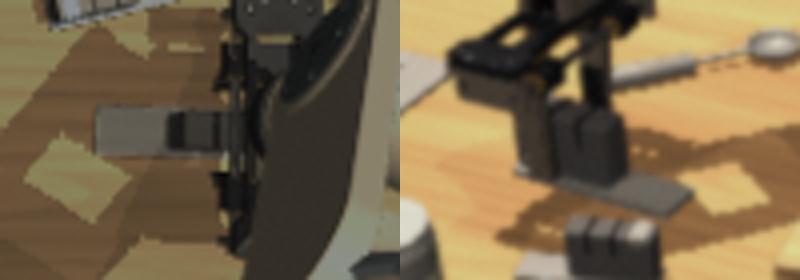

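The top crop shows the fingers either side of the housing and the foot tip at crop x=95. In the scene crop the near finger is at (535,140), somewhat towards the rear of the housing, so I'll check this by projection.

Run:
```python
from h import *
for X in([.5097,-.3222,.02],[.5097,-.3222,.04],[.5097,-.3222,.14],[.5097,-.3222,.21],[.555,-.3222,.02],[.555,-.3222,.08],[.5131,-.222,.008],[.509,-.277,.064]):
    print(X,(proj("top",X)-[300,170])*4,(proj("scene",X)-[120,170])*4)
```

```text
[0.5097, -0.3222, 0.02] [222.1436 131.2384] [173.9078 153.072 ]
[0.5097, -0.3222, 0.04] [229.8136 130.4039] [171.3521 131.3384]
[0.5097, -0.3222, 0.14] [272.5516 125.7537] [158.0233  17.9913]
[0.5097, -0.3222, 0.21] [307.6648 121.9332] [148.1093 -66.3164]
[0.555, -0.3222, 0.02] [220.7165  74.3508] [141.1002 181.7262]
[0.555, -0.3222, 0.08] [244.4386  68.6879] [132.4193 114.553 ]
[0.5131, -0.222, 0.008] [ 93.4022 129.0765] [283.6301 196.0191]
[0.509, -0.277, 0.064] [180.6864 131.0303] [218.8221 116.4252]
```

Emit:
send_rows --series "0 0 0 0 0 0;0 0 0 0 0 0;0 0 0 0 0 0;0 0 0 0 0 0;0 0 0 0 0 0" --gripper 255

```text
t: 2.95
position: [0.5095, -0.3219, 0.2109]
eef_rot: [0.719, 0.695, -0.0, 0.0]
ft_force: [-1.0, 1.3, 3.4]
opening: 0.32
finger_force: 30.0
```

Emit:
send_rows --series "0 0 -0.02 0 0 0;0 0 -0.08 0 0 0;0 0 -0.14 0 0 0;0 0 -0.2 0 0 0;0 0 -0.2 0 0 0"

```text
t: 3.58
position: [0.5104, -0.3224, 0.4168]
eef_rot: [0.719, 0.695, 0.001, 0.005]
ft_force: [0.4, -0.6, -4.8]
opening: 0.325
finger_force: 30.0
```

Run:
```python
from h import *
from station import manip
s=manip.state(); print(s["position"],s["ft_force"],s["opening"])
print(delta(s,W(.0745,-.095,.411),98.5))
```

```text
[ 0.5104 -0.3224  0.4168] [ 0.3635 -0.6066 -4.8176] 0.3249303998047684
(array([0.3605, 0.0924, 0.0049]), array([ 0.0079,  0.0057, -0.1833]))
```

Emit:
send_rows --series "0.05 0.01 0 0 0 -0.03;0.11 0.03 0 0 0 -0.06;0.17 0.045 0 0 0 -0.09;0.23 0.06 0 0 0 -0.12;0.29 0.075 0 0 0 -0.15;0.34 0.088 0 0 0 -0.183;0.36 0.092 0 0 0 -0.183;0.36 0.092 0 0 0 -0.183;0.36 0.092 0 0 0 -0.183"

```text
t: 4.7
position: [0.6135, 0.0336, 0.41]
eef_rot: [0.653, 0.757, -0.001, -0.0]
ft_force: [-0.9, 0.1, -3.9]
opening: 0.323
finger_force: 30.0
```

Run:
```python
from h import *
from station import manip
import cv2
s=manip.state(); print(s["position"],s["eef_rot"],s["ft_force"],s["ft_torque"],"shelf",S(s["position"]))
print(delta(s,W(.0745,-.095,.375),98.5))
a=manip.camera("top")["img"][:,:,::-1];b=manip.camera("scene")["img"][:,:,::-1]
k=lambda im,x,y:cv2.resize(im[y:y+110,x:x+130],None,fx=3,fy=3,interpolation=cv2.INTER_CUBIC)
cv2.imwrite("pics/p1.png",np.hstack([k(a,150,105),k(b,200,160)]))
for X in (W(.0745,.005,.21),W(.0545,.005,.21),W(.0945,.005,.21)): print((proj("top",X)-[150,105])*3,(proj("scene",X)-[200,160])*3+[390,0])
```

```text
[0.6135 0.0336 0.41  ] [ 0.6532  0.7572 -0.0008 -0.0003] [-0.9235  0.065  -3.8933] [-0.1301 -0.0848  0.0169] shelf [ 0.0726 -0.0958  0.41  ]
(array([0.0008, 0.002 , 0.035 ]), array([-0.0016,  0.0005, -0.0011]))
[164.6489 189.8118] [668.206 119.8  ]
[168.1981 212.1709] [672.9023 107.8635]
[161.1053 167.4874] [663.3729 132.0845]
```

View pics/p1.png

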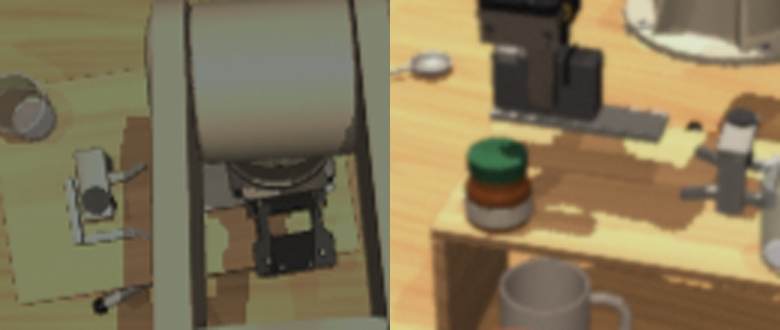

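The scene crop shows the foot tip at (665,120), where predicted, in line with the slot mouth. The jar is clear.

Emit:
send_rows --series "0 0.002 0.015 0 0 0;0 0.002 0.028 0 0 0;0 0.002 0.034 0 0 0;0 0.002 0.036 0 0 0;0 0.002 0.036 0 0 0"

```text
t: 5.42
position: [0.6161, 0.035, 0.3747]
eef_rot: [0.653, 0.757, 0.0, 0.0]
ft_force: [0.7, -0.1, -4.3]
opening: 0.32
finger_force: 30.0
```

Emit:
send_rows --series "0 0 0.001 0 0 0;0 0 0.002 0 0 0;0 0 0.002 0 0 0"

```text
t: 5.8
position: [0.616, 0.035, 0.3728]
eef_rot: [0.653, 0.757, 0.0, 0.0]
ft_force: [-0.5, -0.6, -4.9]
opening: 0.322
finger_force: 30.0
```

Emit:
send_rows --series "0.01 0 0 0 0 0;0.02 0 0 0 0 0;0.03 0 0 0 0 0;0.04 0 0 0 0 0;0.045 0 0 0 0 0;0.045 0 0 0 0 0"

```text
t: 6.55
position: [0.6093, 0.0799, 0.3727]
eef_rot: [0.653, 0.758, -0.0, 0.0]
ft_force: [-0.5, -0.5, -3.6]
opening: 0.326
finger_force: 30.0
```

Emit:
send_rows --series "0.01 0 0 0 0 0;0.02 0 0 0 0 0;0.025 0 0 0 0 0;0.025 0 0 0 0 0"

```text
t: 7.05
position: [0.6056, 0.1047, 0.3727]
eef_rot: [0.653, 0.758, 0.0, 0.0]
ft_force: [0.3, -0.0, -4.9]
opening: 0.323
finger_force: 30.0
```

Run:
```python
from h import *
from station import manip
import cv2
s=manip.state(); print(s["ft_force"],s["ft_torque"],"shelf",S(s["position"]))
a=manip.camera("top")["img"][:,:,::-1];b=manip.camera("scene")["img"][:,:,::-1]
k=lambda im,x,y:cv2.resize(im[y:y+80,x:x+80],None,fx=5,fy=5,interpolation=cv2.INTER_CUBIC)
cv2.imwrite("pics/p2.png",np.hstack([k(a,160,130),k(b,270,180)]))
```

```text
[ 0.2807 -0.0262 -4.8663] [-0.0808 -0.0654 -0.1037] shelf [ 0.0753 -0.0243  0.3727]
```

View pics/p2.png

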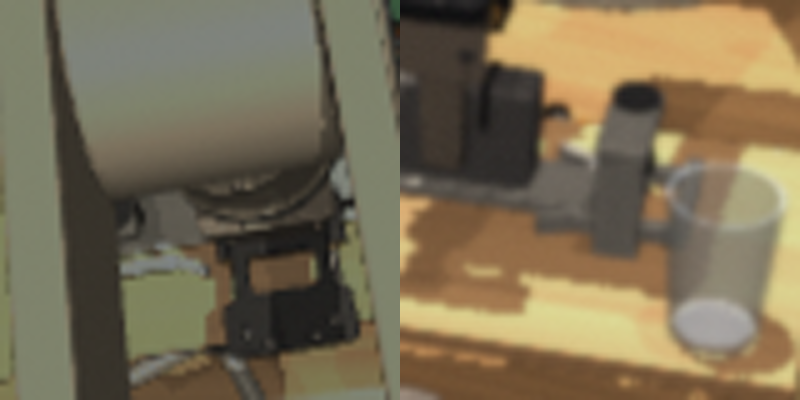

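The foot is now between the cheeks and under the jaw arm (scene crop about (570,190)), with about 14 mm to go by my estimate.

Emit:
send_rows --series "0.005 0 0 0 0 0;0.009 0 0 0 0 0;0.009 0 0.001 0 0 0;0.009 0 0.0015 0 0 0;0.009 0 0.0015 0 0 0"

```text
t: 7.78
position: [0.6044, 0.113, 0.3711]
eef_rot: [0.653, 0.757, -0.0, -0.0]
ft_force: [-0.3, -0.4, -4.2]
opening: 0.33
finger_force: 30.0
```

Emit:
send_rows --series "0.001 0 0 0 0 0;0.002 0 0 0 0 0;0.002 0 0 0 0 0"

```text
t: 8.15
position: [0.6041, 0.1152, 0.3712]
eef_rot: [0.653, 0.757, 0.0, 0.0]
ft_force: [-0.8, 0.2, -4.2]
opening: 0.322
finger_force: 30.0
```

Emit:
send_rows --series "0.001 0 0 0 0 0;0.001 0 0 0 0 0"

```text
t: 8.4
position: [0.6039, 0.1162, 0.3712]
eef_rot: [0.653, 0.757, 0.0, -0.0]
ft_force: [-0.6, 0.1, -4.5]
opening: 0.323
finger_force: 30.0
```

Emit:
send_rows --series "0.001 0 0.0005 0 0 0;0.001 0 0.001 0 0 0;0.001 0 0.001 0 0 0"

```text
t: 8.78
position: [0.6039, 0.117, 0.3709]
eef_rot: [0.653, 0.757, 0.0, 0.0]
ft_force: [-2.1, -1.6, 4.4]
opening: 0.325
finger_force: 30.0
```

Emit:
send_rows --series "0.001 0 0 0 0 0;0.001 0 0 0 0 0"

```text
t: 9.02
position: [0.6039, 0.1179, 0.3709]
eef_rot: [0.653, 0.757, 0.0, 0.001]
ft_force: [0.1, -4.2, 5.5]
opening: 0.323
finger_force: 30.0
```

Emit:
send_rows --series "0.001 0 0 0 0 0;0.001 0 0 0 0 0"

```text
t: 9.28
position: [0.6039, 0.1187, 0.3709]
eef_rot: [0.653, 0.757, 0.0, 0.001]
ft_force: [-0.8, -5.1, 5.5]
opening: 0.324
finger_force: 30.0
```

Emit:
send_rows --series "0.001 0 0 0 0 0;0.001 0 0 0 0 0"

```text
t: 9.52
position: [0.6037, 0.1197, 0.3709]
eef_rot: [0.653, 0.757, 0.0, 0.001]
ft_force: [-0.1, -5.2, 5.8]
opening: 0.324
finger_force: 30.0
```

Emit:
send_rows --series "0.001 0 0 0 0 0;0.001 0 0 0 0 0"

```text
t: 9.78
position: [0.6036, 0.1207, 0.3709]
eef_rot: [0.653, 0.757, 0.0, 0.001]
ft_force: [0.3, -4.6, 4.9]
opening: 0.323
finger_force: 30.0
```

Emit:
send_rows --series "0.001 0 0 0 0 0;0.001 0 0 0 0 0"

```text
t: 10.02
position: [0.6035, 0.1212, 0.3709]
eef_rot: [0.653, 0.758, -0.0, 0.001]
ft_force: [0.2, -8.0, 6.2]
opening: 0.325
finger_force: 30.0
```

Emit:
send_rows --series "0.001 0 0 0 0 0;0.001 0 0 0 0 0"

```text
t: 10.28
position: [0.6035, 0.1215, 0.371]
eef_rot: [0.653, 0.758, -0.001, 0.002]
ft_force: [1.5, -12.5, 7.0]
opening: 0.327
finger_force: 30.0
```

Emit:
send_rows --series "0 0 0 0 0 0;0 0 0 0 0 0;0 0 0 0 0 0;0 0 0 0 0 0" --gripper 102

```text
t: 10.78
position: [0.6029, 0.1233, 0.3701]
eef_rot: [0.653, 0.758, 0.0, -0.0]
ft_force: [-0.2, -0.9, 0.6]
opening: 0.596
finger_force: 0.0
```

Emit:
send_rows --series "0 0 -0.02 0 0 0;0 0 -0.06 0 0 0;0 0 -0.11 0 0 0;0 0 -0.13 0 0 0;0 0 -0.13 0 0 0"

```text
t: 11.4
position: [0.6031, 0.1232, 0.5019]
eef_rot: [0.653, 0.757, 0.001, 0.001]
ft_force: [0.3, -0.1, -0.9]
opening: 0.601
finger_force: 0.0
```

Run:
```python
from h import *
from station import manip
s=manip.state(); print(s["ft_force"],"shelf",S(s["position"]),s["opening"])
print(delta(s,W(-.08,.045,.48),8.5)); print(delta(s,W(-.08,.045,.48),188.5),s["joint_pos"])
```

```text
[ 0.3366 -0.0541 -0.9179] shelf [ 0.0755 -0.0056  0.5019] 0.6011605747229858
(array([ 0.0506, -0.1556,  0.0214]), array([ 0.0025, -0.0029,  1.5706]))
(array([ 0.0506, -0.1556,  0.0214]), array([ 0.0029,  0.0025, -1.571 ])) [0.199  0.2629 1.5416 0.0001 1.3336 0.0509]
```

```bash
cat >> h.py <<'E'
def fc(th,gap=0,rc=50):
    "shelf x,y (mm) of the shut fingers' centre pushing an arm at th deg"
    a=np.radians(th); c,s=np.cos(a),np.sin(a); u=np.array([-c,-s]); t=np.array([s,-c])
    w=np.tanh(th/10); r=rc-(-10*c*w+18*s*abs(w))
    return np.array([10,29.7])+r*u-(6+gap+10*abs(s)+18*c)*t
E
python3 - <<'E'
from h import *
from station import manip
s=manip.state()
p=fc(19.8,8); print(p,delta(s,W(p[0]/1e3,p[1]/1e3,.48),8.5))
for th in range(-35,66,5): print(th,fc(th),end="; ")
E
```

```text
[-51.6698  43.9774] (array([ 0.0496, -0.1272,  0.0215]), array([ 0.0025, -0.0029,  1.5706]))
-35 [-17.513   81.2915]; -30 [-20.2998  77.8953]; -25 [-22.7973  74.277 ]; -20 [-25.0421  70.479 ]; -15 [-27.2015  66.5593]; -10 [-29.7768  62.5696]; -5 [-33.7841  58.4284]; 0 [-40.   53.7]; 5 [-45.8353  49.7128]; 10 [-48.704   45.2047]; 15 [-49.3911  40.6774]; 20 [-48.9272  36.277 ]; 25 [-47.8334  32.0152]; 30 [-46.3027  27.8953]; 35 [-44.4022  23.9339]; 40 [-42.161   20.1552]; 45 [-39.599   16.5863]; 50 [-36.7361  13.254 ]; 55 [-33.5939  10.1836]; 60 [-30.1962   7.3986]; 65 [-26.5688   4.9203];
```

Emit:
send_rows --series "0.05 -0.127 0.02 0 0 1.571;0.05 -0.127 0.02 0 0 1.571;0.05 -0.127 0.02 0 0 1.571;0.05 -0.127 0.02 0 0 1.571;0.05 -0.127 0.02 0 0 1.571;0.05 -0.127 0.02 0 0 1.571;0.05 -0.127 0.02 0 0 1.571;0.05 -0.127 0.02 0 0 1.571;0.05 -0.127 0.02 0 0 1.571;0.05 -0.127 0.02 0 0 1.571;0.05 -0.127 0.02 0 0 1.571" --gripper 255

```text
t: 12.78
position: [0.4697, 0.1537, 0.4794]
eef_rot: [0.997, 0.075, -0.001, 0.0]
ft_force: [-0.1, -0.4, -1.0]
opening: 0.003
finger_force: 0.0
```

Run:
```python
from h import *
from station import manip
s=manip.state(); print(s["ft_force"],"shelf",S(s["position"]),s["eef_rot"],s["joint_pos"])
import cv2
a=manip.camera("top")["img"][:,:,::-1];b=manip.camera("scene")["img"][:,:,::-1]
k=lambda im,x,y:cv2.resize(im[y:y+100,x:x+100],None,fx=4,fy=4,interpolation=cv2.INTER_CUBIC)
cv2.imwrite("pics/q1.png",np.hstack([k(a,150,125),k(b,250,175)]))
```

```text
[-0.1285 -0.3739 -0.9534] shelf [-0.0519  0.0443  0.4794] [ 0.9972  0.0747 -0.0006  0.0001] [0.3132 0.0775 1.8149 0.     1.2505 1.7345]
```

View pics/q1.png

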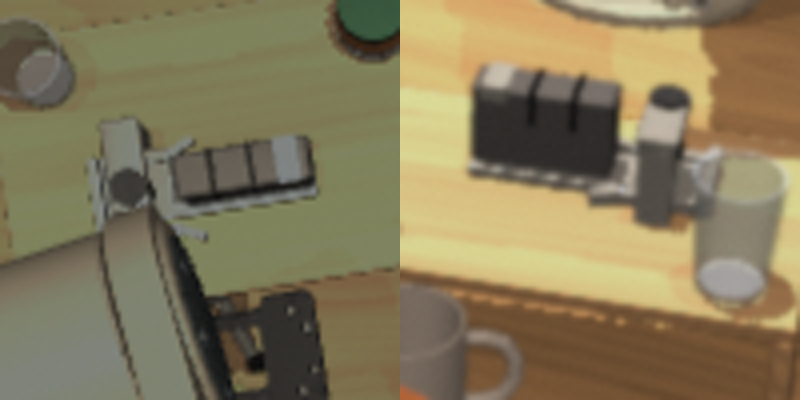

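The sharpener is seated in the slot, with its plate running to about (317,190) in the top crop and the jaw over the foot. The fingers are shut and in front of the handle.

Emit:
send_rows --series "0 0 0.05 0 0 0;0 0 0.1 0 0 0;0 0 0.14 0 0 0;0 0 0.165 0 0 0;0 0 0.173 0 0 0;0 0 0.173 0 0 0"

```text
t: 13.62
position: [0.4701, 0.1538, 0.3073]
eef_rot: [0.997, 0.074, -0.0, 0.0]
ft_force: [-1.1, 0.1, 0.1]
opening: 0.006
finger_force: 0.0
```

```bash
cat > rd.py <<'E'
from h import *
from station import manip
import sys
F=[];T=[]
for i in range(4):
    s=manip.state();F.append(s["ft_force"]);T.append(s["ft_torque"]);manip.camera("top")
f=np.mean(F,0); p=S(s["position"]); print("t",s["t"],"shelf mm",p*1000,"F shelf",f@xs,f@ys,f[2],"tau",np.mean(T,0))
for a in sys.argv[1:]:
    q=fc(float(a)); print(a,"->",(q[0]-p[0]*1000).round(1),(-(q[1]-p[1]*1000)).round(1))
E
python3 rd.py 20 25 30 35 40 45 50 55 60
```

```text
t 13.775 shelf mm [-51.2263  44.3638 308.3006] F shelf -0.4516874424031266 0.09687441211152642 0.36228698883241545 tau [-0.0042 -0.0145  0.0033]
20 -> 2.3 8.1
25 -> 3.4 12.3
30 -> 4.9 16.5
35 -> 6.8 20.4
40 -> 9.1 24.2
45 -> 11.6 27.8
50 -> 14.5 31.1
55 -> 17.6 34.2
60 -> 21.0 37.0
```

Emit:
send_rows --series "0.0023 0.008 0 0 0 0;0.003 0.01 0 0 0 0;0.0034 0.0123 0 0 0 0;0.0042 0.0145 0 0 0 0;0.005 0.0165 0 0 0 0;0.006 0.0185 0 0 0 0;0.0068 0.0205 0 0 0 0"

```text
t: 14.7
position: [0.4795, 0.1344, 0.3071]
eef_rot: [0.997, 0.074, -0.0, -0.0]
ft_force: [-2.2, 3.9, 2.2]
opening: 0.006
finger_force: 2.5
```

```bash
python3 rd.py 40 45 50 55 60
```

```text
t 14.85 shelf mm [-44.9506  23.5956 307.1562] F shelf -1.2404076059085352 3.183561695792032 2.409541027756618 tau [ 0.5271  0.3489 -0.0071]
40 -> 2.8 3.4
45 -> 5.4 7.0
50 -> 8.2 10.3
55 -> 11.4 13.4
60 -> 14.8 16.2
```

Emit:
send_rows --series "0.0014 0.0017 0 0 0 0;0.0028 0.0034 0 0 0 0;0.004 0.0052 0 0 0 0;0.0054 0.007 0 0 0 0;0.0068 0.0087 0 0 0 0;0.0082 0.0103 0 0 0 0"

```text
t: 15.65
position: [0.4885, 0.1251, 0.3068]
eef_rot: [0.997, 0.074, -0.001, 0.0]
ft_force: [-5.3, 0.9, 4.5]
opening: 0.007
finger_force: 2.8
```

```bash
python3 rd.py 55 60 65
```

```text
t 15.8 shelf mm [-37.294   13.2346 306.7829] F shelf -3.9441749842838374 1.9860964513173192 1.7236280820027814 tau [ 0.1864  0.7792 -0.0384]
55 -> 3.7 3.1
60 -> 7.1 5.8
65 -> 10.7 8.3
```

Emit:
send_rows --series "0.0016 0.0015 0 0 0 0;0.0032 0.003 0 0 0 0;0.005 0.0045 0 0 0 0;0.0066 0.0058 0 0 0 0"

```text
t: 16.35
position: [0.4958, 0.1203, 0.3067]
eef_rot: [0.997, 0.074, -0.002, 0.0]
ft_force: [-7.6, -1.5, 2.0]
opening: 0.004
finger_force: 2.9
```

```bash
python3 rd.py 65
python3 - <<'E'
from h import *
from station import manip
import cv2
b=manip.camera("top")["img"]; np.save("pics/h1.npy",b)
hsv=cv2.cvtColor(b,cv2.COLOR_RGB2HSV)
for th in(-40,-35,-30,-25,-20):
    a=np.radians(th); u,v=proj("top",W((10-64*np.cos(a))/1e3,(29.7-64*np.sin(a))/1e3,.13)); i,j=int(round(v)),int(round(u))
    print(th,(u,v),b[i-1:i+2,j-1:j+2].mean((0,1)))
E
```

```text
t 16.5 shelf mm [-30.8042   7.3534 306.7225] F shelf -6.108790796498446 0.2294600625200974 0.6476848256483738 tau [-0.1928  0.9841 -0.0621]
65 -> 4.2 2.4
-40 (np.float64(191.2543713320359), np.float64(214.77418140718606)) [126.6667 131.     110.    ]
-35 (np.float64(192.98661717523936), np.float64(215.70464548384751)) [126.5556 130.3333 107.5556]
-30 (np.float64(194.79460060596656), np.float64(216.4804163380932)) [126.2222 129.7778 106.6667]
-25 (np.float64(196.66443153595395), np.float64(217.09555333154094)) [126.1111 126.8889 104.4444]
-20 (np.float64(198.58174468277204), np.float64(217.54536151501514)) [125.5556 122.5556 100.8889]
```

Emit:
send_rows --series "-0.03 -0.01 0 0 0 0;-0.06 -0.02 -0.03 0 0 0;-0.1 -0.03 -0.06 0 0 0;-0.14 -0.03 -0.06 0 0 0;-0.14 -0.03 -0.06 0 0 0"

```text
t: 17.23
position: [0.3522, 0.1294, 0.3675]
eef_rot: [0.997, 0.074, 0.001, 0.0]
ft_force: [0.2, 0.3, 0.4]
opening: 0.006
finger_force: 0.0
```

```bash
cat > ball.py <<'E'
from h import *
from station import manip
import cv2
s=manip.state(); f=s["ft_force"]; print("t",s["t"],"shelf",S(s["position"])*1000,"F",f@xs,f@ys)
b=manip.camera("top")["img"]; g=b.max(2).astype(float)
cv2.imwrite("pics/ball.png",cv2.resize(b[170:240,160:240,::-1],None,fx=7,fy=7,interpolation=cv2.INTER_CUBIC))
r=[]
for th in np.arange(-80,80,1.):
    a=np.radians(th); u,v=proj("top",W((10-64*np.cos(a))/1e3,(29.7-64*np.sin(a))/1e3,.13))
    r.append((cv2.getRectSubPix(g.astype(np.float32),(3,3),(u,v)).mean(),th))
print([(int(x),th) for x,th in sorted(r)[:14]])
E
python3 ball.py
```

```text
t 17.225 shelf [-171.7458   37.5984  367.5317] F 0.21717675800555597 0.2550127932329612
[(31, np.float64(56.0)), (31, np.float64(-33.0)), (32, np.float64(55.0)), (32, np.float64(-34.0)), (33, np.float64(-35.0)), (33, np.float64(57.0)), (34, np.float64(54.0)), (34, np.float64(-32.0)), (35, np.float64(58.0)), (37, np.float64(-36.0)), (38, np.float64(53.0)), (40, np.float64(-37.0)), (41, np.float64(-31.0)), (41, np.float64(59.0))]
```

View pics/ball.png

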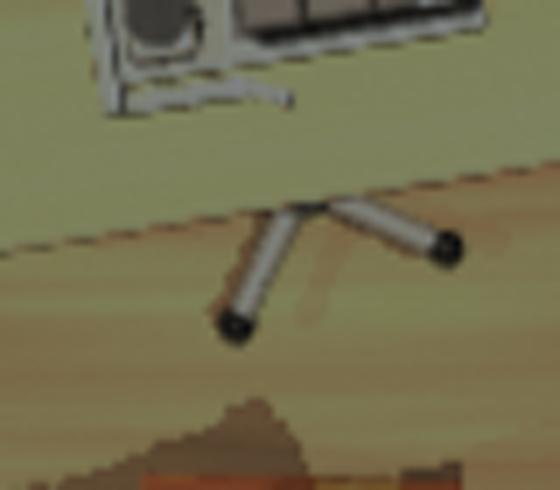

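The picture shows the balls at (235,325) and (445,247), so the arms are at -34 and +56 degrees. The handle has turned about 36 degrees. Next I push the left arm.

Emit:
send_rows --series "0.05 -0.016 0 0 0 0;0.11 -0.036 0 0 0 0;0.15 -0.05 0 0 0 0;0.154 -0.051 0.01 0 0 0;0.154 -0.051 0.04 0 0 0;0.154 -0.051 0.06 0 0 0;0.154 -0.051 0.061 0 0 0"

```text
t: 18.15
position: [0.498, 0.2022, 0.3043]
eef_rot: [0.997, 0.074, -0.002, 0.001]
ft_force: [-0.4, 0.8, 0.3]
opening: 0.006
finger_force: 0.0
```

```bash
sed -i 's/fc(float(a))/fc(float(a),-3,52)/' rd.py; python3 rd.py -34 -30 -25 -20 -15 -10 -5 0 5 10
```

```text
t 18.3 shelf mm [-15.8161  88.5195 306.708 ] F shelf 0.09862540305564035 0.17022775397289855 0.24415143976715642 tau [ 0.006  -0.0045 -0.0036]
-34 -> -5.6 9.3
-30 -> -7.7 12.2
-25 -> -10.1 16.1
-20 -> -12.1 20.2
-15 -> -14.1 24.3
-10 -> -16.5 28.6
-5 -> -20.2 32.9
0 -> -26.2 37.8
5 -> -31.8 42.0
10 -> -34.3 46.6
```

Emit:
send_rows --series "-0.003 0.005 0 0 0 0;-0.0056 0.0093 0 0 0 0;-0.0067 0.0108 0 0 0 0;-0.0077 0.0122 0 0 0 0;-0.009 0.0142 0 0 0 0;-0.0101 0.0161 0 0 0 0;-0.0111 0.0182 0 0 0 0;-0.0121 0.0202 0 0 0 0"

```text
t: 19.35
position: [0.4895, 0.1815, 0.3064]
eef_rot: [0.997, 0.074, 0.0, -0.0]
ft_force: [-0.3, 5.7, 2.9]
opening: 0.01
finger_force: 2.6
```

```bash
cat >> rd.py <<'E'
e=np.array([p[0]*1e3-10,p[1]*1e3-29.7])
for sx in(-10,0,10):
    q=e+[sx,-14.5]; print("corner",sx,"arm angle if touching",np.degrees(np.arctan2(-q[1],-q[0])).round(1),"r",np.hypot(*q).round(1),"torque",((-(q[0]*(f@ys)-q[1]*(f@xs)))/1000).round(3))
E
python3 rd.py -15 -10 -5 0 5 10
```

```text
t 19.5 shelf mm [-28.3248  68.6001 306.2951] F shelf -0.46902390696041735 4.197704548304998 2.574326005816009 tau [ 0.7428  0.1746 -0.0489]
-15 -> -1.6 4.4
-10 -> -3.9 8.6
-5 -> -7.7 13.0
0 -> -13.7 17.9
5 -> -19.2 22.1
10 -> -21.8 26.7
corner -10 arm angle if touching -26.8 r 54.1 torque 0.191
corner 0 arm angle if touching -32.5 r 45.4 torque 0.149
corner 10 arm angle if touching -40.7 r 37.4 torque 0.107
```

Emit:
send_rows --series "-0.0009 0.0022 0 0 0 0;-0.0018 0.0043 0 0 0 0"

```text
t: 19.8
position: [0.4882, 0.1769, 0.3062]
eef_rot: [0.997, 0.074, -0.0, -0.0]
ft_force: [-2.5, 4.4, 2.8]
opening: 0.006
finger_force: 2.7
```

```bash
python3 rd.py | sed -n 1,2p
```

```text
t 19.95 shelf mm [-30.1526  64.1862 306.1679] F shelf -0.8631268320059103 3.7525557246429866 2.1943564980526205 tau [ 0.6868  0.2913 -0.0418]
corner -10 arm angle if touching -21.7 r 54.0 torque 0.171
```

Emit:
send_rows --series "-0.0012 0.0022 0 0 0 0;-0.0024 0.0043 0 0 0 0"

```text
t: 20.25
position: [0.4869, 0.1721, 0.3063]
eef_rot: [0.997, 0.074, 0.0, -0.0]
ft_force: [1.6, 4.3, 1.3]
opening: 0.005
finger_force: 2.4
```

```bash
python3 rd.py -5 0 5 10 15 20 25
```

```text
t 20.4 shelf mm [-32.2401  59.7267 306.2565] F shelf 1.4846972038048871 3.3036673917650075 1.2509386288036333 tau [ 0.5938 -0.152  -0.0223]
-5 -> -3.8 4.1
0 -> -9.8 9.0
5 -> -15.3 13.2
10 -> -17.9 17.8
15 -> -18.3 22.5
20 -> -17.5 27.0
25 -> -16.1 31.3
corner -10 arm angle if touching -16.6 r 54.5 torque 0.196
corner 0 arm angle if touching -20.2 r 45.0 torque 0.163
corner 10 arm angle if touching -25.7 r 35.8 torque 0.13
```

Emit:
send_rows --series "-0.002 0.002 0 0 0 0;-0.004 0.0042 0 0 0 0"

```text
t: 20.7
position: [0.484, 0.1674, 0.3065]
eef_rot: [0.997, 0.074, 0.001, -0.0]
ft_force: [2.5, 3.7, 1.3]
opening: 0.004
finger_force: 2.1
```

```bash
python3 rd.py
```

```text
t 20.85 shelf mm [-36.2418  55.5552 306.2794] F shelf 2.4336507811478643 2.6522729948645942 1.4023811873722427 tau [ 0.5502 -0.3431  0.0114]
corner -10 arm angle if touching -11.4 r 57.4 torque 0.177
corner 0 arm angle if touching -13.8 r 47.6 torque 0.15
corner 10 arm angle if touching -17.4 r 38.0 torque 0.124
```

Emit:
send_rows --series "-0.003 0.0024 0 0 0 0;-0.006 0.0048 0 0 0 0"

```text
t: 21.15
position: [0.4786, 0.1618, 0.3064]
eef_rot: [0.997, 0.074, 0.001, -0.0]
ft_force: [5.0, 5.0, -0.3]
opening: 0.001
finger_force: 2.9
```

```bash
python3 rd.py 5 10 15 20 25
```

```text
t 21.3 shelf mm [-42.1294  50.7946 306.3534] F shelf 4.494289534994425 2.392057440576062 0.21811511852062732 tau [ 0.5513 -0.7044  0.0555]
5 -> -5.4 4.2
10 -> -8.0 8.9
15 -> -8.4 13.5
20 -> -7.7 18.0
25 -> -6.2 22.3
corner -10 arm angle if touching -6.1 r 62.5 torque 0.178
corner 0 arm angle if touching -7.2 r 52.5 torque 0.154
corner 10 arm angle if touching -8.9 r 42.6 torque 0.13
```

Emit:
send_rows --series "0.001 0.0018 0 0 0 0;0.002 0.0037 0 0 0 0"

```text
t: 21.6
position: [0.4799, 0.1584, 0.306]
eef_rot: [0.997, 0.074, -0.001, -0.0]
ft_force: [-3.4, 5.6, 4.1]
opening: 0.006
finger_force: 3.4
```

```bash
python3 rd.py
```

```text
t 21.75 shelf mm [-41.1322  47.1447 305.8761] F shelf -1.8803558293834635 5.014647830210377 3.706422117476818 tau [ 0.7827  0.4318 -0.044 ]
corner -10 arm angle if touching -2.8 r 61.2 torque 0.301
corner 0 arm angle if touching -3.3 r 51.2 torque 0.251
corner 10 arm angle if touching -4.1 r 41.2 torque 0.201
```

Emit:
send_rows --series "0 0.0018 0 0 0 0;0 0.0037 0 0 0 0"

```text
t: 22.05
position: [0.4804, 0.1547, 0.3058]
eef_rot: [0.997, 0.074, -0.001, -0.0]
ft_force: [-4.5, 7.7, 2.7]
opening: 0.005
finger_force: 3.8
```

```bash
python3 rd.py
```

```text
t 22.2 shelf mm [-41.1638  43.5258 305.7901] F shelf -2.7688922184831877 5.922418649914436 2.745068880012832 tau [0.8749 0.6205 0.0096]
corner -10 arm angle if touching 0.6 r 61.2 torque 0.364
corner 0 arm angle if touching 0.8 r 51.2 torque 0.305
corner 10 arm angle if touching 0.9 r 41.2 torque 0.246
```

```bash
cat >> rd.py <<'E'
print("T",(-(e[0]*(f@ys)-e[1]*(f@xs))/1e3-np.mean(T,0)[2]).round(3),"sd",(np.std([-(e[0]*(g@ys)-e[1]*(g@xs))/1e3 for g in F])).round(3))
E
sed -i 's/range(4)/range(6)/' rd.py
```

Emit:
send_rows --series "0.0001 0.0011 0 0 0 0;0.0002 0.0022 0 0 0 0"

```text
t: 22.5
position: [0.4809, 0.1526, 0.3058]
eef_rot: [0.997, 0.074, -0.001, -0.0]
ft_force: [-4.4, 6.8, 3.5]
opening: 0.002
finger_force: 3.9
```

```bash
python3 rd.py
```

```text
t 22.75 shelf mm [-41.0482  41.4498 305.7949] F shelf -3.5589933788589247 6.522787161642045 3.1648407450669094 tau [0.9628 0.7121 0.0077]
corner -10 arm angle if touching 2.6 r 61.1 torque 0.408
corner 0 arm angle if touching 3.1 r 51.1 torque 0.343
corner 10 arm angle if touching 3.8 r 41.1 torque 0.278
T 0.283 sd 0.027
```

Emit:
send_rows --series "0.0001 0.0011 0 0 0 0;0.0003 0.0022 0 0 0 0"

```text
t: 23.05
position: [0.4814, 0.1505, 0.3058]
eef_rot: [0.997, 0.074, -0.002, -0.0]
ft_force: [-5.1, 6.5, 3.7]
opening: 0.006
finger_force: 4.2
```

```bash
python3 rd.py
```

```text
t 23.3 shelf mm [-40.842   39.2878 305.7816] F shelf -3.9272625834618444 6.34024011700158 3.4850630281731925 tau [ 0.9987  0.7825 -0.0129]
corner -10 arm angle if touching 4.6 r 61.0 torque 0.405
corner 0 arm angle if touching 5.5 r 51.1 torque 0.342
corner 10 arm angle if touching 6.9 r 41.1 torque 0.278
T 0.298 sd 0.031
```

Emit:
send_rows --series "0.0002 0.0011 0 0 0 0;0.0004 0.0022 0 0 0 0"

```text
t: 23.6
position: [0.482, 0.1484, 0.3058]
eef_rot: [0.997, 0.074, -0.002, -0.0]
ft_force: [-5.8, 7.0, 3.7]
opening: 0.003
finger_force: 4.4
```

```bash
python3 rd.py
```

```text
t 23.85 shelf mm [-40.5134  37.0947 305.7645] F shelf -4.164496446431044 6.585570767895096 4.088581031842248 tau [1.0272 0.8577 0.0085]
corner -10 arm angle if touching 6.7 r 60.9 torque 0.428
corner 0 arm angle if touching 8.0 r 51.0 torque 0.362
corner 10 arm angle if touching 9.9 r 41.1 torque 0.296
T 0.293 sd 0.029
```

Emit:
send_rows --series "0.0002 0.0011 0 0 0 0;0.0005 0.0022 0 0 0 0"

```text
t: 24.15
position: [0.4828, 0.1463, 0.3057]
eef_rot: [0.997, 0.074, -0.002, -0.0]
ft_force: [-6.1, 6.3, 4.5]
opening: 0.006
finger_force: 4.6
```

```bash
python3 rd.py
```

```text
t 24.4 shelf mm [-40.0497  34.9292 305.777 ] F shelf -4.695473414200879 6.344108317078794 4.537923743046952 tau [ 1.0521  0.9095 -0.0219]
corner -10 arm angle if touching 8.8 r 60.8 torque 0.424
corner 0 arm angle if touching 10.5 r 50.9 torque 0.361
corner 10 arm angle if touching 13.0 r 41.1 torque 0.298
T 0.315 sd 0.031
```

Emit:
send_rows --series "0.0003 0.0011 0 0 0 0;0.0005 0.0021 0 0 0 0;0.0008 0.0032 0 0 0 0;0.0011 0.0043 0 0 0 0"

```text
t: 24.95
position: [0.4844, 0.1423, 0.3058]
eef_rot: [0.997, 0.074, -0.002, -0.0]
ft_force: [-5.6, 7.5, 4.9]
opening: 0.005
finger_force: 5.0
```

```bash
python3 rd.py
```

```text
t 25.2 shelf mm [-39.0413  30.6812 305.7432] F shelf -4.358911282211557 7.3095835657756645 4.215113051225507 tau [1.124  0.9718 0.024 ]
corner -10 arm angle if touching 12.9 r 60.6 torque 0.49
corner 0 arm angle if touching 15.4 r 50.9 torque 0.417
corner 10 arm angle if touching 19.1 r 41.3 torque 0.344
T 0.33 sd 0.032
```

Emit:
send_rows --series "-0.003 -0.008 0 0 0 0;-0.006 -0.016 0 0 0 0;-0.01 -0.018 -0.04 0 0 0;-0.05 -0.02 -0.08 0 0 0;-0.1 -0.02 -0.1 0 0 0;-0.14 -0.02 -0.1 0 0 0;-0.14 -0.02 -0.1 0 0 0;-0.14 -0.02 -0.1 0 0 0"

```text
t: 26.25
position: [0.3447, 0.1415, 0.4065]
eef_rot: [0.997, 0.074, 0.001, -0.0]
ft_force: [-0.0, 0.3, -0.3]
opening: 0.005
finger_force: 0.0
```

```bash
python3 ball.py
python3 - <<'E'
import cv2,numpy as np
from station import manip
from h import *
a=np.load("pics/top0.npy").astype(int); b=manip.camera("top")["img"].astype(int)
for n,(u,v,r) in dict(jar=(243,127,9),glass=(157,141,10),soap=(117,190,12),jug=(113,227,22),tin=(352,124,14),sponge=(386,155,12),spoon=(355,262,20)).items():
    print(n,np.abs(a-b)[v-r:v+r,u-r:u+r].mean().round(1),end=" ")
g=b.max(2)
E
```

```text
t 26.25 shelf [-177.3224   50.6678  406.4675] F 0.03097571752257053 0.2786851400755562
[(30, np.float64(25.0)), (31, np.float64(26.0)), (32, np.float64(24.0)), (32, np.float64(-66.0)), (32, np.float64(-65.0)), (35, np.float64(27.0)), (35, np.float64(23.0)), (36, np.float64(-64.0)), (37, np.float64(-67.0)), (38, np.float64(-63.0)), (40, np.float64(22.0)), (41, np.float64(-62.0)), (41, np.float64(28.0)), (41, np.float64(-68.0))]
jar 0.7 glass 0.8 soap 0.8 jug 0.7 tin 0.8 sponge 0.8 spoon 1.0
```

```bash
python3 -c "
from station import manip
print(manip.close_job())"
```

```text
the job is handed in; nothing more can be done
None
```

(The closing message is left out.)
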